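# Slide the knob rack past the spring gate into the dust-off bay

## Task

Push the small wooden rack of turned knobs along the sheet-metal chute, past the spring gate and fully home against the end plate of the dust-off bay. Hold the gate up with one fingertip, pressing down its long thumb flap outside the chute, so that its blade does not touch the rack as it slides past; then let the gate fall shut behind the rack. Only push and press: do not lift the rack, and leave the other things on the bench where they are.

Things in the scene. Friction and masses are not known exactly. Their poses are not given: they have to be found in the camera images.
- chute: Open-topped galvanised chute fixed to the bench. Origin on the bench under its centre line; x points along it the way the rack must go, y to the left, z up. Floor top at z=2 mm, inside width 96 mm (y -48 to +48), 2 mm walls 36 mm high on the left (+y), 42 mm on the right. Open at x=-195 mm; ends at the end plate, x=+132 mm.
- gate (a joint): Angle of the spring gate (rad): 0 shut, grows as it opens, end stop at 1.0; it clears the rack from 0.7. One folded sheet on a hinge along the top of the chute's left wall (parallel to chute x, at y=+49, z=40 mm): a thumb flap outside, an upright blade inside. Pressing the flap down swings the blade up. A spring shuts it (0.02 Nm shut, 0.1 Nm open: 3 to 6 N on the flap).
- gate_post (a point): Point on the gate's hinge line in the plane of its blade (chute x=+40 mm, y=+49, z=40). Shut, the blade (3 mm thick) reaches 42 mm in from here, half-way across, and bars the chute from z=14 to 43 mm. Raised, it stands up to 80 mm above the bench and reaches at most 46 mm in, so a finger behind the rack can pass it in the right half of the chute.
- flap (a point): Middle of the thumb flap's upper face (moves with the gate). The flap is a 2 mm sheet, 220 mm long (chute x -145 to +75 mm) and 42 mm wide, outside the left wall. Shut, it rises outward from the hinge by 0.2 rad, outer edge at z=48 mm; pressed, it slopes down outward by (gate angle - 0.2 rad). It can be pressed, and a fingertip can slide, anywhere along it.
- rack: Loose wooden rack, 80 mm long (x), 92 mm wide (y), 0.2 to 0.4 kg, with six turned knobs fixed on it. Both end boards are 10 mm thick, full width and 32 mm high; the knobs are no higher. Origin at the centre of its underside, x along the chute, z up. It stands before the gate; fully home its origin is at chute x=+92 mm.
- rack_back (a point): Middle of the top edge of the rack's rear face (the face to push on), 32 mm above the rack's underside.
- end_plate (a point): Middle of the foot of the end plate's face that the rack's front comes up against. The plate is 50 mm high; behind it are a box and an extraction pipe up to 56 mm high.
- blank_a: Bystander: upright turned wood blank, 34 mm across, 62 mm high; origin at its underside.
- blank_b: Bystander: upright turned wood blank, 42 mm across, 52 mm high; origin at its underside.
- wax_tin: Bystander: round wax tin, 60 mm across, 34 mm high; origin at its underside.
- gouge: Bystander: turning gouge lying on the bench, handle 150 mm and blade 140 mm, 27 mm high; origin under the ferrule, x towards the cutting end.
There are look-alikes about, which are no part of the job. What is shaped like the rack but purple is not meant.

How it is judged:
On the way, in this order (a step that is already met when the one before it is completed fails the run):
1. a finger holds the gate open while the rack is still before it (value of joint gate above 0.65 rad and contact force between the fingers and gate above 0.3 N and x of rack in the frame of chute below 0 m), for 0.1 s.
2. the rack is half-way under the gate, which a finger still holds open (value of joint gate above 0.6 rad and contact force between the fingers and gate above 0.3 N and x of rack in the frame of chute between 0.025 and 0.075 m), for 0.1 s.
At the end, for the whole second after the job is handed in: The rack stands flat on the chute floor against the end plate (within 4 mm, square within 0.08 rad) and at rest, and the gate has shut behind it (below 0.1 rad) (x of rack in the frame of chute between 0.088 and 0.096 m and z of rack in the frame of chute below 0.006 m and angle between the x axis of rack and the x axis of chute, either way round below 0.08 rad and value of joint gate below 0.1 rad and linear speed of rack below 0.01 m/s); the robot touches nothing.
It fails at once if the gate strikes or rubs on the rack (more than 0.5 N) (contact force between gate and rack above 0.5 N).
It fails at once if the rack is lifted or tipped (z of rack in the frame of chute above 0.012 m or angle between rack's own z axis and vertical above 0.2 rad).
It fails at once if a bystander is moved by more than 20 mm (distance of any of blank_a, blank_b, wax_tin, gouge from where it was at the start of the episode above 0.02 m).
It also fails if it takes over 45 s, if anything falls off the work surface, if the arm or the gripper's body presses on something with over 40 N, if the wrist force passes 120 N, or if a joint passes its speed limit or range.

## Robot

A 7-joint arm with a two-finger parallel gripper is mounted at the origin on the work surface. World frame = base frame: x ahead of the robot, y to its left, z up, the work surface at z = 0. Lengths are in m, angles in rad, forces in N, time in s.
With the tool pointing down it reaches from about 0.425 to 1.025 m from the base axis. Payload 9.4 kg.
Tool frame: the origin (TCP) lies on the centre line of the jaws, within the pads' length; the fingertips stand 17 mm ahead of it and the grasp point (between the pads) lies 2 mm behind it; z points along the fingers, y is the line along which they close (so a half turn about z gives the same grasp; the last joint's range is limited). The gripper opens to 85 mm and grips with 20 to 120 N. Pads are 22 mm wide; open, the fingers measure 114 mm over their backs; the gripper's body (76 mm by 85 mm) begins 54 mm behind the grasp point. The pads swing forward as they close: fully open they stand 13 mm farther back than shut.
Start: joints at [-1.177, 0.599, -0.003, 1.599, 0.002, 0.943, -0.08], TCP at [0.329, 0.646, 0.248] pointing down, gripper open.
Joint ranges: [-2.57, 2.57], [-0.35, 1.97], [-1.29, 1.29], [0.11, 2.56], [-1.05, 4.19], [0.11, 1.86], [-2.63, 2.63]. Speed limits (rad/s): [2.22, 2.22, 3.01, 3.01, 3.14, 3.14, 3.14].

## Interface

Orientations are given as a unit quaternion [x, y, z, w].
In Python, from cell import observe, grab_frame, camera_params, finish_job gives the robot as it stands.
- The arm moves only by the tool arm_command, never from a script. Its arguments are lists of equal length, an entry for each row: "gripper": the opening, from -1 (shut) to 1 (fully open), so that 0 is half open; "linear": the shift along the tool's x, y, z in m, a list of three; "turn": the turn about the tool's z in rad. A call has 1 to 12 rows; each row is the pose to reach, as a shift and turn from the pose commanded when the call began, along the tool's axes at that moment; what a row does not reach only later rows make up. A row lasts 1/12 s, in which the tool goes at most 41.7 mm and 7.16 degrees, less where a joint would pass 70% of its speed; a pose out of reach is approached as far as the arm can. A call with a gripper value outside its range is refused whole. The fingers move at their own pace and stop on an object; "grip_force" is the grip in N (left out, the last holds). Time passes only in rows, so rows that repeat a pose let the fingers close. It gives the time, the measured TCP pose, the force, the opening and the grip force at its end, in the units of the state.
- observe(): the state, without advancing time (a new reading comes with each control period).
- grab_frame(name): name is "scene" or "top" or "wrist"; returns the picture (400x640x3 uint8, blue, green, red); there is no depth.
- camera_params(name): a dict with "fov_y" (degrees; the focal length in pixels is half the picture's height over the tangent of half this angle, whatever the lens; pixels are square), "cx", "cy" (the principal point, pixels), "distortion" ([k1, k2, p1, p2, k3] as OpenCV has them; the pictures are not rectified), "world_from_camera" (4x4, takes a point from camera to world coordinates). Camera axes: x right, y up, looking along -z (the intrinsics and any distortion apply to the point x, -y, -z); pixel columns grow to the right and rows downward; lengths in m; the calibration is good to about 2 mm. A picture is of the moment at which its call begins: read the wrist's pose just before it. camera_params takes no time and is no camera call; for the wrist camera it gives the pose at the moment of the call.
- finish_job(): hands the job in; it is judged then, once.
The state is a dict: "time_s": time; "joint_pos": joint angles; "joint_velocities": joint speeds; "joint_torque": joint torques, N m; "tcp_pos": TCP position; "tool_rot": TCP orientation; "contact_force": force on the tool from outside, world axes, zero at the start; "moment": the same for the moment, N m; "gripper_width": finger opening in m; "grasp_force": force on a finger pad.
Only numpy, scipy, OpenCV 4.12 (cv2) and the standard library are available. Lean on these libraries where they do the work, as an engineer would, in place of code of your own. Each camera call takes 0.05 s, during which the arm holds its last target. There are 200 camera calls.

## Working session

There is one attempt and no reset: what is moved stays moved. The work goes in short steps, Python scripts to look and compute and a tool call to move; the robot and the scene stay as the last step left them, time stands still between calls to the robot, and variables do not carry over. Pictures are saved under pics/ and viewed, at most 10 in all, crops included, and the job is handed in when it is done.

Besides the shell and the picture viewer there is one more tool, called after "Call:" by a JSON object that holds its "name" and its "arguments". arm_command: Moves the arm, as the interface text tells. Its arguments: {"type":"object","properties":{"gripper":{"type":"array"},"linear":{"type":"array"},"turn":{"type":"array"},"grip_force":{"type":"number"}},"required":["gripper","linear","turn"]}

```bash
mkdir -p pics; ls
python3 - <<'E'
from cell import *
import cv2,json
s=observe();print({k:s[k] for k in('time_s','tcp_pos','tool_rot','gripper_width','contact_force')})
for n in('scene','top'):
    f=grab_frame(n);cv2.imwrite(f'pics/{n}0.png',f)
    p=camera_params(n);print(n,p)
E
```

```text
pics
{'time_s': 0.0, 'tcp_pos': array([0.32865596, 0.64573575, 0.24740288]), 'tool_rot': array([ 2.33185427e-01,  9.72431968e-01, -7.81036284e-04, -1.16839857e-04]), 'gripper_width': 0.08565163926573971, 'contact_force': array([-0.57540943, -0.59944963,  0.32863163])}
scene {'fov_y': 53.81475221972432, 'cx': 319.72656661917273, 'cy': 202.30975230912, 'distortion': array([0.0107524, 0.       , 0.       , 0.       , 0.       ]), 'world_from_camera': array([[-0.86881423, -0.37361928,  0.32491608,  0.82128498],
       [ 0.49513677, -0.65715528,  0.56831903,  0.51018402],
       [ 0.00118537,  0.65464156,  0.75593851,  0.64769908],
       [ 0.        ,  0.        ,  0.        ,  1.        ]])}
top {'fov_y': 53.984991733000534, 'cx': 315.2363862537976, 'cy': 199.51626553718708, 'distortion': array([-0.04642666,  0.        ,  0.        ,  0.        ,  0.        ]), 'world_from_camera': array([[-0.0176935 ,  0.99661667, -0.08026296,  0.51762165],
       [-0.99960495, -0.01938551, -0.0203507 ,  0.05318632],
       [-0.02183779,  0.07987118,  0.99656596,  0.75517665],
       [ 0.        ,  0.        ,  0.        ,  1.        ]])}
```

View pics/top0.png

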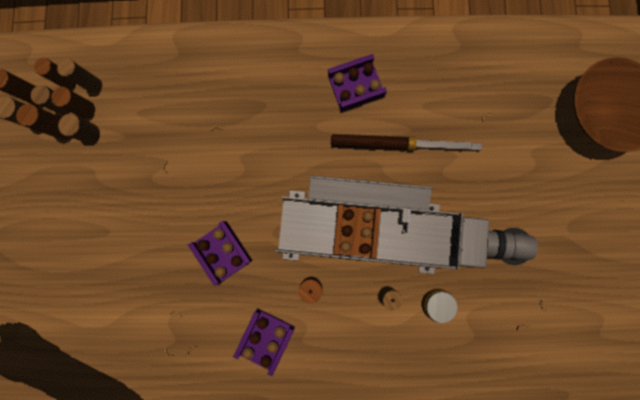

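View pics/scene0.png

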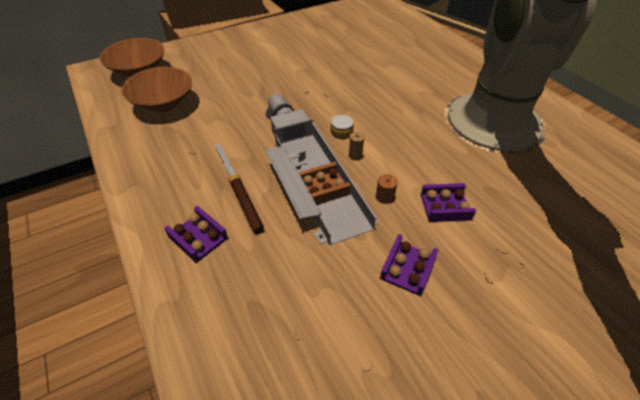

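The top view shows the chute at about (280–490, 200–270), running to the right, with its flap above at (310–430, 180–205). There are four rack-shaped things:
- **Orange-brown:** (357,231), standing in the chute before the gate.
- **Purple:** (356,82), (220,252) and (264,341), loose on the bench.

The orange-brown one is the rack meant, since purple is excluded and it's the only one in the chute. I'll confirm that in a crop.

```bash
cat > h.py <<'E'
import numpy as np,cv2
from cell import *
def K(n):
    p=camera_params(n);f=200/np.tan(np.radians(p['fov_y'])/2)
    return np.array([[f,0,p['cx']],[0,f,p['cy']],[0,0,1]]),np.array(p['distortion']),np.array(p['world_from_camera'])
def ray(n,uv):
    k,d,T=K(n);q=cv2.undistortPoints(np.array(uv,float).reshape(-1,1,2),k,d)[:,0]
    v=np.c_[q[:,0],-q[:,1],-np.ones(len(q))]@T[:3,:3].T
    return T[:3,3],v
def onz(n,uv,z):
    o,v=ray(n,uv);return o+v*((np.asarray(z)-o[2])/v[:,2])[:,None]
def proj(n,P):
    k,d,T=K(n);c=(np.atleast_2d(P)-T[:3,3])@T[:3,:3]
    return cv2.projectPoints(c*[1,-1,-1],np.zeros(3),np.zeros(3),k,d)[0][:,0]
E
python3 - <<'E'
import cv2
f=cv2.imread('pics/top0.png')[165:280,270:500]
f=cv2.convertScaleAbs(f,alpha=1.5)
cv2.imwrite('pics/c1.png',cv2.resize(f,None,fx=3.4,fy=3.4,interpolation=cv2.INTER_CUBIC))
f=cv2.imread('pics/scene0.png')[90:250,255:385]
f=cv2.convertScaleAbs(f,alpha=1.3)
cv2.imwrite('pics/c2.png',cv2.resize(f,None,fx=3.7,fy=3.7,interpolation=cv2.INTER_CUBIC))
E
```

```text
(no output)
```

View pics/c1.png

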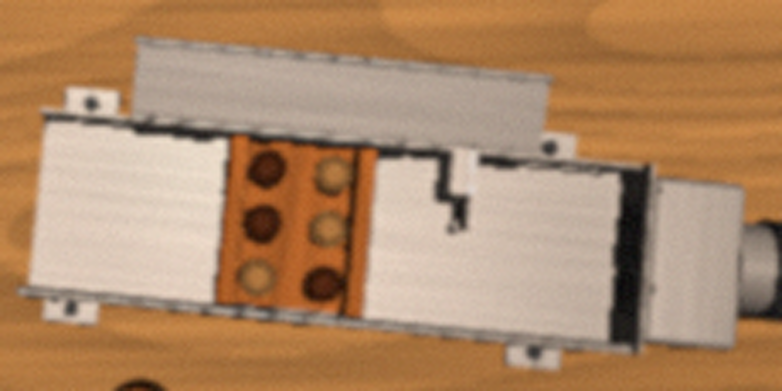

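View pics/c2.png

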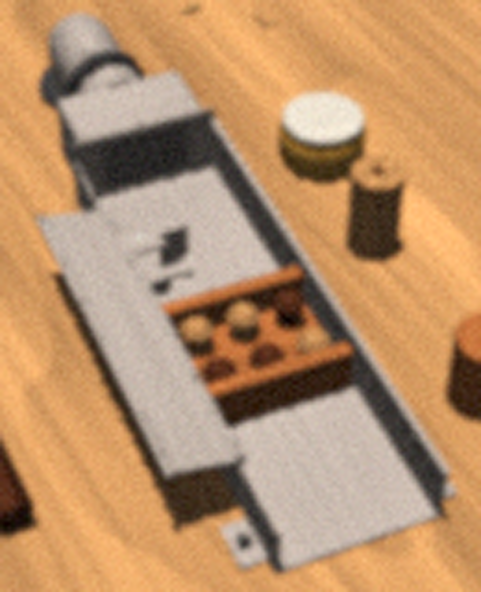

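Both crops confirm it: the orange rack is in the chute. In the top crop its rear top edge runs from (231,136) to (217,300), the flap's outer corners are at (137,40) and (550,77), and the wall starts are at (44,114) and (22,291).

```bash
cat > m.py <<'E'
from h import *
from scipy.optimize import least_squares
c=np.array([[137,40],[550,77],[22,291],[44,114]])/3.4+[270,165]-.35
L=np.array([[-145,90.2,48],[75,90.2,48],[-195,-49,42],[-195,49,36]])/1e3
s=np.array([[40,216],[165,474]])/3.7+[255,90]-.35
Ls=np.array([[75,90.2,48],[-145,90.2,48]])/1e3
def W(q,L):
    cs,sn=np.cos(q[2]),np.sin(q[2]);return np.c_[q[0]+cs*L[:,0]-sn*L[:,1],q[1]+sn*L[:,0]+cs*L[:,1],L[:,2]]
P=onz('top',c,L[:,2])
r=least_squares(lambda q:(W(q,L)-P)[:,:2].ravel(),[.5,0,-1.6])
q=r.x;print('chute',q,'\nres mm',(W(q,L)-P)[:,:2]*1e3)
Ps=onz('scene',s,Ls[:,2]);print('scene res',(W(q,Ls)-Ps)*1e3)
def inch(P):
    d=P[:,:2]-q[:2];cs,sn=np.cos(q[2]),np.sin(q[2]);return np.c_[d[:,0]*cs+d[:,1]*sn,-d[:,0]*sn+d[:,1]*cs]
rb=onz('top',np.array([[231,136],[217,300]])/3.4+[270,165]-.35,[.034]*2)
print('rack back in chute mm',inch(rb)*1e3)
ro=observe()['tool_rot'];t=observe()['tcp_pos']
from scipy.spatial.transform import Rotation as R
M=R.from_quat(ro).as_matrix();print('tool axes (cols)',M)
T=W(q,np.array([[-.108,.0305,.0]]))[0];print('target',T,'radius',np.hypot(*T[:2]),'shift tool',M.T@(T-t))
T2=W(q,np.array([[.041,.0305,.0]]))[0];print('end',T2,np.hypot(*T2[:2]))
yw=np.array([-np.sin(q[2]),np.cos(q[2]),0]);v=M.T@yw;print('turn',np.arctan2(-v[0],v[1]))
E
python3 m.py
```

```text
chute [ 0.51114296 -0.05905744 -1.67773621] 
res mm [[-0.55548929 -1.01043218]
 [ 0.17615562 -0.48611666]
 [-1.11301764 -0.12577583]
 [ 1.49235131  1.62232467]]
scene res [[ 2.75775849e+00  1.16765834e+00 -4.16333634e-14]
 [-1.57814137e+00  1.30296135e+00 -4.16333634e-14]]
rack back in chute mm [[-91.32727121  44.79999375]
 [-91.3093917  -43.67183428]]
tool axes (cols) [[-8.91252184e-01  4.53507764e-01 -5.01741245e-04]
 [ 4.53508020e-01  8.91251256e-01 -1.29385618e-03]
 [-1.39596307e-04 -1.38069582e-03 -9.99999037e-01]]
target [0.55299623 0.04507014 0.        ] radius 0.5548298342180865 shift tool [-0.47232634 -0.43330325  0.24818763]
end [ 0.53709254 -0.10307868  0.        ] 0.546894512284907
turn 1.2070388778060184
```

Call:
{"name": "arm_command", "arguments": {"gripper": [1, 1, 1, 1, 1, 1, 1, 1, 1, 1, 1, 1], "linear": [[-0.472, -0.433, 0], [-0.472, -0.433, 0], [-0.472, -0.433, 0], [-0.472, -0.433, 0], [-0.472, -0.433, 0], [-0.472, -0.433, 0], [-0.472, -0.433, 0], [-0.472, -0.433, 0], [-0.472, -0.433, 0], [-0.472, -0.433, 0], [-0.472, -0.433, 0], [-0.472, -0.433, 0]], "turn": [1.207, 1.207, 1.207, 1.207, 1.207, 1.207, 1.207, 1.207, 1.207, 1.207, 1.207, 1.207]}}

```text
time_s: 1.1
tcp_pos: [0.504, 0.176, 0.2482]
tool_rot: [0.744, 0.668, -0.0, 0.0]
contact_force: [1.3, 0.9, 0.5]
gripper_width: 0.0856
grasp_force: 0.0
```

```bash
cat > go.py <<'E'
# usage: go.py x y  -> shift in tool axes to put TCP at chute (x,y)mm, plus current chute pose
import sys;from h import *
from scipy.spatial.transform import Rotation as R
q=np.array([0.51114,-0.05906,-1.67774]);c,s=np.cos(q[2]),np.sin(q[2]);A=np.array([[c,-s],[s,c]])
o=observe();M=R.from_quat(o['tool_rot']).as_matrix();t=o['tcp_pos']
T=np.r_[q[:2]+A@(np.array([float(a) for a in sys.argv[1:3]])/1e3),t[2]]
v=M.T@np.array([-s,c,0])
print('t',o['time_s'],'chute xy',A.T@(t[:2]-q[:2])*1e3,'z',t[2]*1e3,'tilt',M[2],'F',o['contact_force'],'\nshift',M.T@(T-t),'turn',np.arctan2(-v[0],v[1]),'w',o['gripper_width'])
E
python3 go.py -111 30.5
```

```text
t 1.1 chute xy [-232.96382137  -32.16957554] z 248.2128820868941 tilt [-2.13605524e-04 -9.78771988e-05 -9.99999972e-01] F [1.26172816 0.91723997 0.52589346] 
shift [-1.21963120e-01  6.26709380e-02  1.99179408e-05] turn -1.1152386775807997e-05 w 0.08557570069318514
```

Call:
{"name": "arm_command", "arguments": {"gripper": [1, 1, 1, 1, 1, 1, 1, 1, 1, 1], "linear": [[-0.122, 0.0627, 0], [-0.122, 0.0627, 0], [-0.122, 0.0627, 0], [-0.122, 0.0627, 0], [-0.122, 0.0627, 0.05], [-0.122, 0.0627, 0.09], [-0.122, 0.0627, 0.13], [-0.122, 0.0627, 0.15], [-0.122, 0.0627, 0.15], [-0.122, 0.0627, 0.15]], "turn": [0, 0, 0, 0, 0, 0, 0, 0, 0, 0]}}

```text
time_s: 1.93
tcp_pos: [0.5525, 0.0495, 0.0975]
tool_rot: [0.744, 0.668, -0.001, -0.001]
contact_force: [-0.3, -0.2, 0.6]
gripper_width: 0.0853
grasp_force: 0.0
```

```bash
python3 go.py -111 30.5
python3 - <<'E'
from cell import *
import cv2,numpy as np
a=grab_frame('scene')[60:260,230:430];b=grab_frame('wrist')
b=cv2.resize(b,None,fx=.75,fy=.75)
a=cv2.resize(a,None,fx=1.5,fy=1.5)
cv2.imwrite('pics/d1.png',np.hstack([a,b]))
E
```

```text
t 1.9333 chute xy [-112.35077754   29.58156796] z 97.46915258883297 tilt [-9.79761793e-04 -3.00781577e-03 -9.99994997e-01] F [-0.27573213 -0.17484152  0.63846145] 
shift [-1.35038820e-03  9.19003274e-04 -1.44114099e-06] turn -0.0004230849146405389 w 0.08530764529515766
```

View pics/d1.png

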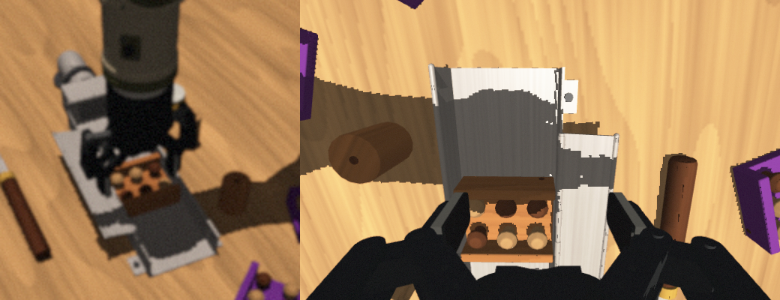

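The scene view shows the gripper above the chute behind the rack. The wrist view shows the fingertips at about (455,195) and (622,195), one over the chute and one over the flap. I'll check how far the open tips reach.

```bash
python3 - <<'E'
from h import *
from scipy.spatial.transform import Rotation as R
o=observe();M=R.from_quat(o['tool_rot']).as_matrix();t=o['tcp_pos']
for z in(.017,.004):
  for y in(.0427,.057):
    P=np.array([[x,sg*y,z] for sg in(1,-1) for x in(.011,-.011)])
    print(z,y,(proj('wrist',t+P@M.T)*.75+[300,0]).round().tolist())
E
python3 -c "
import cv2
f=cv2.imread('pics/d1.png')[160:300,400:700]
cv2.imwrite('pics/d2.png',cv2.resize(cv2.convertScaleAbs(f,alpha=1.8,beta=20),None,fx=2.6,fy=2.6))"
```

```text
0.017 0.0427 [[601.0, 182.0], [598.0, 211.0], [471.0, 182.0], [474.0, 211.0]]
0.017 0.057 [[622.0, 182.0], [619.0, 211.0], [450.0, 182.0], [453.0, 211.0]]
0.004 0.0427 [[606.0, 191.0], [603.0, 222.0], [466.0, 191.0], [469.0, 222.0]]
0.004 0.057 [[630.0, 191.0], [625.0, 222.0], [442.0, 191.0], [446.0, 222.0]]
```

View pics/d2.png

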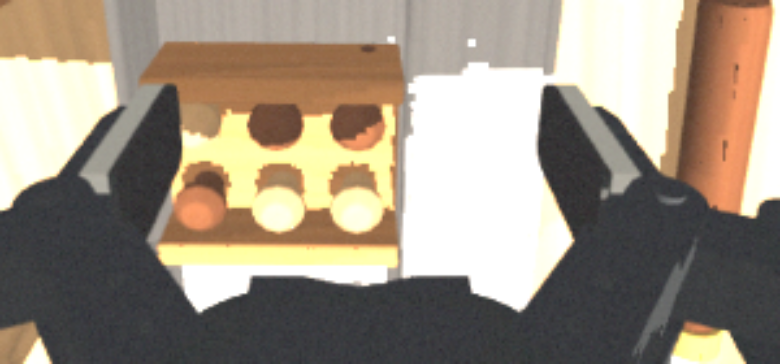

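The open tips match about 4 mm ahead of the TCP: corners at (466,193) and (609,193), against a predicted (466,191) and (606,191). So I need TCP z of about 28 mm.

Call:
{"name": "arm_command", "arguments": {"gripper": [1, 1, 1, 1, 1, 1, 1, 1, 1, 1, 1, 1], "linear": [[0, 0, 0.02], [0, 0, 0.035], [0, 0, 0.042], [0, 0, 0.047], [0, 0, 0.052], [0, 0, 0.057], [0, 0, 0.061], [0, 0, 0.065], [0, 0, 0.068], [0, 0, 0.07], [0, 0, 0.07], [0, 0, 0.07]], "turn": [0, 0, 0, 0, 0, 0, 0, 0, 0, 0, 0, 0]}}

```text
time_s: 3.03
tcp_pos: [0.5534, 0.0497, 0.0283]
tool_rot: [0.744, 0.668, 0.0, 0.0]
contact_force: [0.4, 0.8, 2.3]
gripper_width: 0.0854
grasp_force: 1.2
```

```bash
python3 go.py -111 30.5
python3 - <<'E'
from cell import *
import cv2,numpy as np
a=grab_frame('scene')[80:260,240:400];b=grab_frame('top')[165:280,270:500]
a=cv2.resize(a,None,fx=2.2,fy=2.2);b=cv2.convertScaleAbs(cv2.resize(b,None,fx=1.9,fy=1.9),alpha=1.4)
c=np.zeros((396,790,3),np.uint8);c[:,:352]=a;c[:b.shape[0],352:352+b.shape[1]]=b[:,:438]
w=cv2.resize(grab_frame('wrist'),(274,171));c[222:393,352:626]=w
cv2.imwrite('pics/e1.png',c)
E
```

```text
t 3.0333 chute xy [-112.67190341   30.45200946] z 28.277003877011577 tilt [-3.47272660e-05  3.07708411e-04 -9.99999952e-01] F [0.43430405 0.76206505 2.25250538] 
shift [-1.67189805e-03  4.81769417e-05  7.28849022e-08] turn -0.0001115027594094232 w 0.08542183942537578
```

View pics/e1.png

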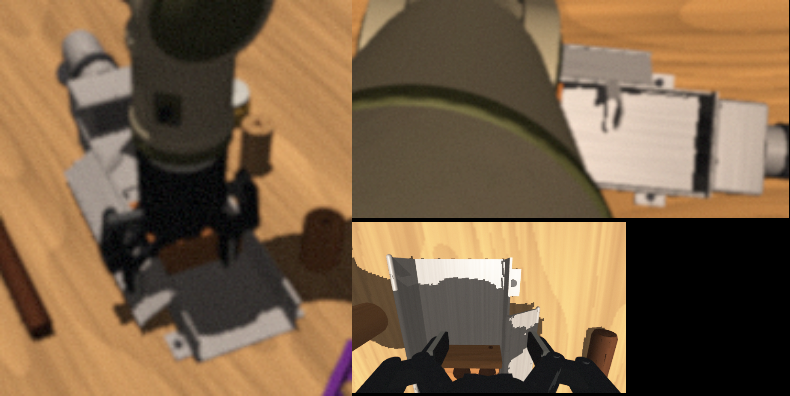

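The flap is visibly pressed and the blade raised. In the full frames the flap's front outer corner is at about scene (271,161) and top (427,192). I'll turn that into the gate angle.

Run:
```python
from h import *
q=np.array([0.51114,-0.05906,-1.67774]);c,s=np.cos(q[2]),np.sin(q[2])
def W(L):return np.array([q[0]+c*L[0]-s*L[1],q[1]+s*L[0]+c*L[1],L[2]])
for a in(0,.5,.6,.7,.8,.9,1.):
    P=W([.075,.049+.042*np.cos(a-.2),.040-.042*np.sin(a-.2)])
    B=W([.04,.049-.0421*np.cos(a+.07),.04+.0421*np.sin(a+.07)])
    print(a,[proj(n,X).round(1)[0].tolist() for X in(P,B) for n in('scene','top')])
cv2.imwrite('pics/e2.png',np.hstack([cv2.resize(grab_frame('scene')[120:210,255:335],None,fx=5,fy=5,interpolation=2),cv2.resize(grab_frame('top')[175:265,390:455],None,fx=5,fy=5,interpolation=2)]))
```

```text
0 [[264.6, 148.6], [431.7, 187.2], [304.2, 150.1], [408.5, 231.5]]
0.5 [[265.9, 155.3], [428.6, 189.0], [301.3, 144.2], [411.2, 227.8]]
0.6 [[266.7, 156.4], [428.0, 190.0], [300.2, 143.4], [411.7, 226.4]]
0.7 [[267.6, 157.4], [427.4, 191.2], [299.0, 142.6], [412.3, 224.8]]
0.8 [[268.6, 158.2], [426.9, 192.5], [297.7, 142.0], [412.8, 223.0]]
0.9 [[269.8, 159.0], [426.3, 194.0], [296.2, 141.5], [413.2, 221.0]]
1.0 [[271.1, 159.6], [425.8, 195.6], [294.7, 141.1], [413.7, 218.9]]
```

View pics/e2.png

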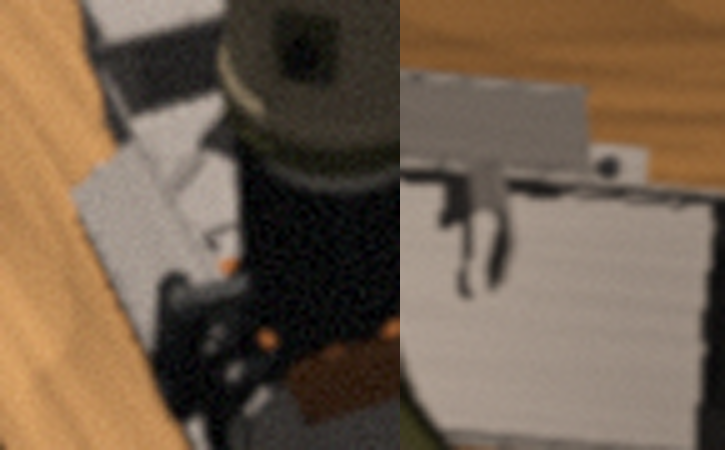

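Both views give a gate angle of about 0.8 rad (corner at top (427,192.4), scene (269.4,158)). Now I'll push along −tool x.

Call:
{"name": "arm_command", "arguments": {"gripper": [1, 1, 1, 1, 1, 1, 1, 1, 1, 1, 1, 1], "linear": [[-0.003, 0, 0], [-0.006, 0, 0], [-0.009, 0, 0], [-0.012, 0, 0], [-0.016, 0, 0], [-0.021, 0, 0], [-0.026, 0, 0], [-0.031, 0, 0], [-0.036, 0, 0], [-0.041, 0, 0], [-0.046, 0, 0], [-0.05, 0, 0]], "turn": [0, 0, 0, 0, 0, 0, 0, 0, 0, 0, 0, 0]}}

```text
time_s: 4.28
tcp_pos: [0.5477, -0.0006, 0.0283]
tool_rot: [0.744, 0.668, -0.0, -0.0]
contact_force: [1.6, 3.9, 2.4]
gripper_width: 0.0853
grasp_force: 2.5
```

```bash
python3 go.py 41 30.5
python3 - <<'E'
from cell import *
import cv2,numpy as np
cv2.imwrite('pics/f1.png',np.hstack([cv2.resize(grab_frame('scene')[110:220,245:345],None,fx=4,fy=4,interpolation=2),cv2.resize(grab_frame('top')[165:275,370:465],None,fx=4,fy=4,interpolation=2)]))
E
```

```text
t 4.2833 chute xy [-61.99744322  30.13667291] z 28.30753947604497 tilt [-9.54144263e-05 -1.54708681e-04 -9.99999983e-01] F [1.62349362 3.92142617 2.42098403] 
shift [-1.02997285e-01  4.05707153e-04  9.76466056e-06] turn -0.0004114527250711509 w 0.0853426494620618
```

View pics/f1.png

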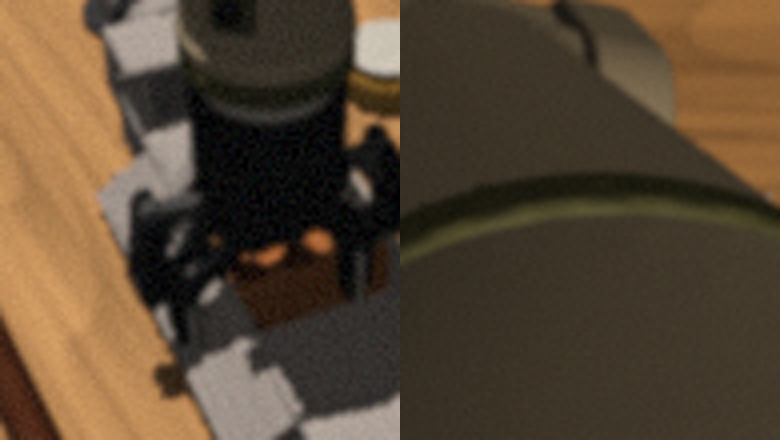

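The rack is moving with the finger (about 3.5 N push), and the flap corner at scene (270,157.5) still means about 0.8 rad. I'll keep going.

Call:
{"name": "arm_command", "arguments": {"gripper": [1, 1, 1, 1, 1, 1, 1, 1, 1, 1, 1, 1], "linear": [[-0.003, 0, 0], [-0.007, 0, 0], [-0.012, 0, 0], [-0.017, 0, 0], [-0.022, 0, 0], [-0.027, 0, 0], [-0.032, 0, 0], [-0.037, 0, 0], [-0.042, 0, 0], [-0.047, 0, 0], [-0.051, 0, 0], [-0.054, 0, 0]], "turn": [0, 0, 0, 0, 0, 0, 0, 0, 0, 0, 0, 0]}}

```text
time_s: 5.38
tcp_pos: [0.542, -0.0543, 0.0283]
tool_rot: [0.744, 0.668, -0.0, 0.0]
contact_force: [1.2, 2.6, 2.6]
gripper_width: 0.0853
grasp_force: 2.0
```

```bash
python3 go.py 41 30.5
```

```text
t 5.3833 chute xy [-7.99828293 30.15612409] z 28.28251814215719 tilt [-1.72322731e-04 -8.66805371e-05 -9.99999981e-01] F [1.16762508 2.57585836 2.56571934] 
shift [-4.89981142e-02  3.67033908e-04  8.41167431e-06] turn -0.0004726146249957197 w 0.0852905420324382
```

Call:
{"name": "arm_command", "arguments": {"gripper": [1, 1, 1, 1, 1, 1, 1, 1, 1, 1, 1, 1], "linear": [[-0.003, 0, 0], [-0.007, 0, 0], [-0.011, 0, 0], [-0.016, 0, 0], [-0.021, 0, 0], [-0.026, 0, 0], [-0.031, 0, 0], [-0.035, 0, 0], [-0.039, 0, 0], [-0.042, 0, 0], [-0.044, 0, 0], [-0.045, 0, 0]], "turn": [0, 0, 0, 0, 0, 0, 0, 0, 0, 0, 0, 0]}}

```text
time_s: 6.38
tcp_pos: [0.5373, -0.0987, 0.0283]
tool_rot: [0.744, 0.668, -0.0, 0.0]
contact_force: [1.5, 3.5, 0.9]
gripper_width: 0.0854
grasp_force: 1.9
```

Call:
{"name": "arm_command", "arguments": {"gripper": [1, 1, 1], "linear": [[-0.001, 0, 0], [-0.002, 0, 0], [-0.002, 0, 0]], "turn": [0, 0, 0]}}

```text
time_s: 6.63
tcp_pos: [0.5371, -0.1004, 0.0283]
tool_rot: [0.744, 0.668, 0.0, 0.0]
contact_force: [1.3, 1.8, 2.3]
gripper_width: 0.0854
grasp_force: 1.4
```

Call:
{"name": "arm_command", "arguments": {"gripper": [1, 1, 1], "linear": [[-0.001, 0, 0], [-0.002, 0, 0], [-0.002, 0, 0]], "turn": [0, 0, 0]}}

```text
time_s: 6.88
tcp_pos: [0.5371, -0.1021, 0.0284]
tool_rot: [0.744, 0.668, 0.0, 0.0]
contact_force: [2.1, 4.5, 1.7]
gripper_width: 0.0856
grasp_force: 3.0
```

```bash
python3 go.py 41 30.5
```

```text
t 6.8833 chute xy [40.03223008 30.44892963] z 28.364888934992535 tilt [ 3.38246520e-04  3.78448826e-04 -9.99999871e-01] F [2.08795031 4.50649472 1.71605812] 
shift [-9.67769556e-04  5.10762791e-05 -3.08014966e-07] turn -5.9779558415874025e-06 w 0.08558437856010591
```

Not yet at the plate by force; creep forward until it rises.

Call:
{"name": "arm_command", "arguments": {"gripper": [1, 1, 1], "linear": [[-0.001, 0, 0], [-0.002, 0, 0], [-0.002, 0, 0]], "turn": [0, 0, 0]}}

```text
time_s: 7.13
tcp_pos: [0.5376, -0.1025, 0.0285]
tool_rot: [0.744, 0.669, 0.001, -0.0]
contact_force: [3.5, 9.9, 2.7]
gripper_width: 0.0854
grasp_force: 6.1
```

Call:
{"name": "arm_command", "arguments": {"gripper": [1, 1, 1], "linear": [[-0.001, 0, 0], [-0.002, 0, 0], [-0.002, 0, 0]], "turn": [0, 0, 0]}}

```text
time_s: 7.38
tcp_pos: [0.5379, -0.1028, 0.0285]
tool_rot: [0.743, 0.669, 0.002, -0.001]
contact_force: [5.5, 16.2, 4.4]
gripper_width: 0.0853
grasp_force: 9.2
```

The force rose to 17 N while the TCP stayed put, so the rack is home against the plate. Back off and then lift.

Call:
{"name": "arm_command", "arguments": {"gripper": [1, 1, 1, 1, 1, 1, 1, 1, 1, 1, 1, 1], "linear": [[0.003, 0, 0], [0.006, 0, 0], [0.01, 0, 0], [0.014, 0, 0], [0.014, 0, 0], [0.014, 0, -0.005], [0.014, 0, -0.01], [0.014, 0, -0.015], [0.014, 0, -0.02], [0.014, 0, -0.025], [0.014, 0, -0.03], [0.014, 0, -0.035]], "turn": [0, 0, 0, 0, 0, 0, 0, 0, 0, 0, 0, 0]}}

```text
time_s: 8.38
tcp_pos: [0.5377, -0.0924, 0.0639]
tool_rot: [0.744, 0.668, -0.0, -0.0]
contact_force: [-0.6, 1.0, 0.3]
gripper_width: 0.0854
grasp_force: 0.0
```

Call:
{"name": "arm_command", "arguments": {"gripper": [1, 1, 1, 1, 1, 1, 1, 1, 1, 1, 1, 1], "linear": [[0, 0, -0.02], [0, 0, -0.06], [0, 0, -0.1], [0, 0, -0.14], [0.04, 0, -0.16], [0.08, 0, -0.16], [0.12, 0, -0.16], [0.16, 0, -0.16], [0.2, 0, -0.16], [0.24, 0, -0.16], [0.28, 0, -0.16], [0.28, 0, -0.16]], "turn": [0, 0, 0, 0, 0, 0, 0, 0, 0, 0, 0, 0]}}

```text
time_s: 9.38
tcp_pos: [0.5673, 0.1959, 0.2231]
tool_rot: [0.74, 0.672, 0.001, -0.001]
contact_force: [0.9, 0.7, -1.4]
gripper_width: 0.0852
grasp_force: 0.0
```

Run:
```python
from cell import *
import cv2,numpy as np
b=grab_frame('top')[165:280,270:500];a=grab_frame('scene')[90:250,255:385]
b=cv2.convertScaleAbs(b,alpha=1.5)
c=np.zeros((400,800,3),np.uint8);b=cv2.resize(b,None,fx=2.1,fy=2.1);c[:b.shape[0],:b.shape[1]]=b
a=cv2.resize(a,None,fx=2.4,fy=2.4);c[:a.shape[0],485:485+a.shape[1]]=a[:,:315]
cv2.imwrite('pics/g.png',c);print(observe()['tcp_pos'],observe()['contact_force'])
```

```text
[0.56722908 0.18806609 0.22310442] [-0.72900873 -0.35703165  0.2849231 ]
```

View pics/g.png

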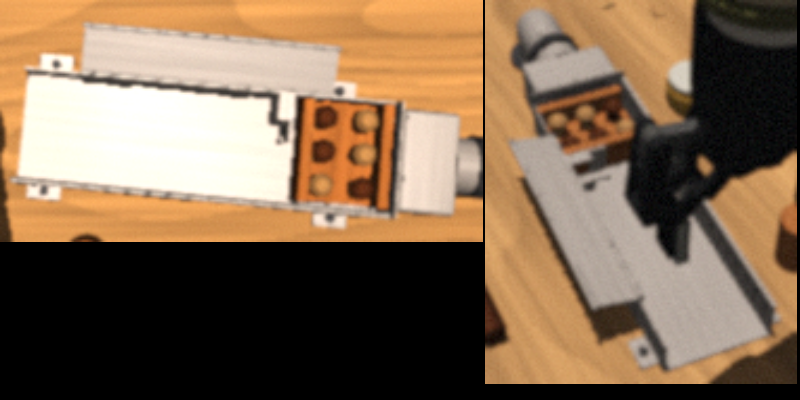

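The rack sits against the end plate (top crop, 300–395) and the gate is shut behind it, with the flap back at its starting slope and the blade at (285,115). The robot is clear.

Call:
{"name": "arm_command", "arguments": {"gripper": [1, 1, 1], "linear": [[0, 0, 0], [0, 0, 0], [0, 0, 0]], "turn": [0, 0, 0]}}

```text
time_s: 9.73
tcp_pos: [0.5679, 0.1843, 0.2235]
tool_rot: [0.745, 0.667, -0.0, 0.0]
contact_force: [-0.6, -0.7, 0.5]
gripper_width: 0.0852
grasp_force: 0.0
```

```bash
python3 -c "
from cell import *
print(finish_job())"
```

```text
the job is handed in; nothing more can be done
None
```

I handed the job in at about 9.7 s: the last picture shows the rack home against the end plate, the gate shut behind it and the robot clear, but no verdict came back.

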